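# Take a wax bracket out of its loose-piece die

## Robot

A 7-joint arm with a two-finger parallel gripper is mounted at the origin on a cart in front of the work surface, level with it; the furniture and walls round the work are solid. World frame = base frame: x ahead of the robot, y to its left, z up, the work surface at z = 0. Lengths are in m, angles in rad, forces in N, time in s.
With the tool pointing down it reaches from about 0.35 to 0.775 m from the base axis. Payload 3.1 kg.
Tool frame: the origin (TCP) lies midway between the tips of the shut fingers; the grasp point (between the pads) lies 19 mm behind it; z points along the fingers, y is the line along which they close (so a half turn about z gives the same grasp; the last joint's range is limited). The gripper opens to 85 mm and grips with 20 to 120 N. Pads are 22 mm wide; open, the fingers measure 114 mm over their backs; the gripper's body (76 mm by 85 mm) begins 54 mm behind the grasp point. The pads swing forward as they close: fully open they stand 13 mm farther back than shut.
Start: joints at [-1.212, 0.311, 0.014, 1.512, -0.004, 1.319, -0.027], TCP at [0.215, 0.506, 0.201] pointing down, gripper open.
Joint ranges: [-2.7, 2.7], [-0.3, 1.91], [-1.27, 1.3], [0.12, 2.57], [-1.44, 4.58], [0.2, 2.03], [-3.05, 3.05]. Speed limits (rad/s): [2.79, 2.79, 3.14, 3.14, 3.14, 3.14, 3.14].

## Interface

Orientations are given as a unit quaternion [x, y, z, w].
In Python, from workcell import bot, hand, solve_ik, vision, ticket, monitor gives the robot as it stands. Calls block until the motion is done:
- bot.move_pose(position, orientation): joint-space move of the TCP to a pose.
- bot.movel(position, orientation=None, velocity=0.15, force_limit=None): straight line of the TCP; orientation=None keeps the orientation; velocity is the mean speed in m/s. With force_limit (N) it stops when the force on the tool has changed by that much, and returns True; else False.
- bot.goto_joints(angles): joint-space move.
- hand.release() and hand.close(newtons=None): open the fingers fully, or close them until they stop; newtons is the grip in N (None keeps the last).
- bot.pause(seconds).
- solve_ik(position, orientation): joint angles nearest the present ones, or None.
- vision.camera(name): name is "scene" or "top" or "wrist"; returns the picture (400x640x3 uint8, blue, green, red); there is no depth.
- vision.calibration(name): a dict with "fx", "fy", "cx", "cy" (pixels), "rvec" (rotation vector, rad) and "tvec" (3), from world to camera coordinates, as OpenCV has them; the wrist camera has in their place "T_tool_cam" (4x4, takes a point from camera to tool coordinates, whose origin is the TCP and whose axes are the flange's). Camera axes: x right, y down, z forward; pixel columns grow to the right and rows downward; lengths in m; the calibration is good to about 2 mm. A picture is of the moment at which its call begins: read the wrist's pose just before it. calibration takes no time and is no camera call.
A pose or a line that the arm cannot do raises bot.MotionError and nothing moves.
- ticket.close_job(): hands the job in; it is judged then, once.
Readings, each from a call of its own:
- monitor.read_t(): time.
- monitor.read_joint_positions(): joint angles.
- monitor.read_joint_velocities(): joint speeds.
- monitor.read_effort(): joint torques, N m.
- monitor.read_ee_pos(): TCP position.
- monitor.read_ee_rot(): TCP orientation.
- monitor.read_ft_force(): force on the tool from outside, world axes, zero at the start.
- monitor.read_moment(): the same for the moment, N m.
- monitor.read_grip_width(): finger opening in m.
- monitor.read_finger_force(): force on a finger pad.
Only numpy, scipy, OpenCV 4.12 (cv2) and the standard library are available. Lean on these libraries where they do the work, as an engineer would, in place of code of your own. Each camera call takes 0.05 s, during which the arm holds its last target. There are 200 camera calls.

## Task

The wax bracket in the die has set: lift out the two loose aluminium inserts that lock it in and park both in the parts tray, move the bracket, kept upright, flat into the nest of the cooling setter, then put both inserts back into the die, each fully home in its own seat, ready for the next shot. The narrow insert's toe laps over the wide insert's toe, so the narrow one comes out first and goes back last.

Things in the scene. Friction and masses are not known exactly. Their poses are not given: they have to be found in the camera images.
- wax_die: Fixed grey steel die block, walls 32 mm high; x -66 (brass gate) to 70, y -58 to 68 mm about its origin (underside). Pocket floor z = 10 mm, wall mouths widen 6 mm a side; narrow neck at the +x end. Holds bracket and both inserts at first. Insert seats (insert's origin in this frame, axes parallel, 2 to 5 mm play): wide (0, 30, 10), narrow (0, -28, 10) mm.
- wide_insert: L-shaped bright aluminium piece, 0.3 kg, pull tab with round top and dark eye. Origin: underside, below the tab; axes as the die's when seated. Body x -50 to 32, y -21 to 22, z 0 to 32 mm; low toe x 36 to 56, y -47 to -13, z 0 to 14 mm. Tab 10 mm thick in x, 30 wide in y, z 32 to 64 mm: pinch it along x from above. Bridges the bracket's flange.
- narrow_insert: Narrower L-shaped bright aluminium piece, 0.25 kg, plain square tab. Origin: underside, below the tab; axes as the die's when seated. Body x -50 to 32, y -14 to 19, z 0 to 32 mm; high toe x 36 to 56, y 11 to 45, z 16 to 32 mm, over the wide one's toe. Tab 10 mm thick in x, 24 wide in y, z 32 to 64 mm: pinch it along x from above. Bridges the flange.
- wax_bracket: Teal wax eye bracket, 0.06 kg. Flange 48 x 48 x 10 mm; upright lug 44 mm long in x, 12 thick in y, round top at z = 50 mm, 16 mm eye at z = 28 mm: pinch the lug along y from above. Origin: under the flange's centre. A 10 mm thick gate stub reaches to x = -54 mm. It starts at (-8, 0, 10) mm in the die's frame, flange under both inserts.
- cooling_setter: Fixed pale wooden plate 120 x 96 x 12 mm with 8 mm rails round a square nest for the flange. Origin: centre of the underside. Nest floor z = 12 mm, 58 x 58 mm (5 mm play a side, rails bevelled 5 mm more). Rails are open in the middle at the -x and +x ends for the gate stub, which may point either way.
- parts_tray: Fixed shallow steel tray 142 (x) x 198 (y) mm with dark rubber mat, rim 21 mm high. Origin: centre of the underside; mat surface z = 6 mm, inside 134 x 190 mm. The inserts fit side by side, axes parallel to it: e.g. wide insert's origin at (0, 60), narrow one's at (0, -64) mm.

How it is judged:
By the outcome, as a careful person would: the job done as asked, in the order asked, and still so for the second after the job is handed in, with the robot touching nothing.
It also fails if it takes over 144 s, if anything falls off the work surface, if the arm or the gripper's body presses on something with over 40 N, if the wrist force passes 120 N, or if a joint passes its speed limit or range.

## Working session

There is one attempt and no reset: what is moved stays moved. The work goes in short steps, each a Python script; the robot and the scene stay as the last script left them, time stands still between calls to the robot, and variables do not carry over. Pictures are saved under pics/ and viewed, at most 14 in all, crops included, and the job is handed in when it is done.

```bash
ls; mkdir -p pics; python3 - <<'E'
from workcell import bot, hand, solve_ik, vision, ticket, monitor
import cv2
for n in ("top","scene"):
    cv2.imwrite(f"pics/{n}0.png",vision.camera(n)); print(n,vision.calibration(n))
print(vision.calibration("wrist"))
print(monitor.read_ee_pos(),monitor.read_ee_rot(),monitor.read_t())
E
```

```text
pics
top {'fx': 450.3746143976723, 'fy': 450.3746143976723, 'cx': 315.6438924533376, 'cy': 196.91260953436682, 'rvec': array([ 2.14673313, -2.10846424,  0.1582778 ]), 'tvec': array([0.01146452, 0.55055526, 1.26016975])}
scene {'fx': 399.3130757768429, 'fy': 399.3130757768429, 'cx': 320.9620102797532, 'cy': 191.54620832284388, 'rvec': array([ 1.98751744, -0.45346285,  0.29781944]), 'tvec': array([-0.47840613,  0.14499346,  0.70272155])}
{'fx': 353.1460127004309, 'fy': 353.1460127004309, 'cx': 323.08240378733956, 'cy': 201.81239997491173, 'T_tool_cam': array([[ 9.89885376e-04, -9.52991864e-01, -3.02994270e-01,
         7.73110489e-02],
       [ 9.99999477e-01,  1.02115969e-03,  5.52089029e-05,
         2.46906631e-05],
       [ 2.56791900e-04, -3.02994166e-01,  9.52992376e-01,
        -1.72665465e-01],
       [ 0.00000000e+00,  0.00000000e+00,  0.00000000e+00,
         1.00000000e+00]])}
[0.21427895 0.50574776 0.19983089] [ 1.99026885e-01  9.79993452e-01 -1.04884383e-03 -1.79886452e-04] 0.1
```

View pics/top0.png

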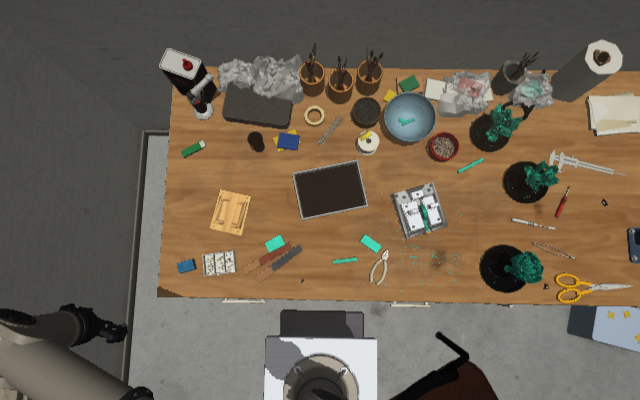

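View pics/scene0.png

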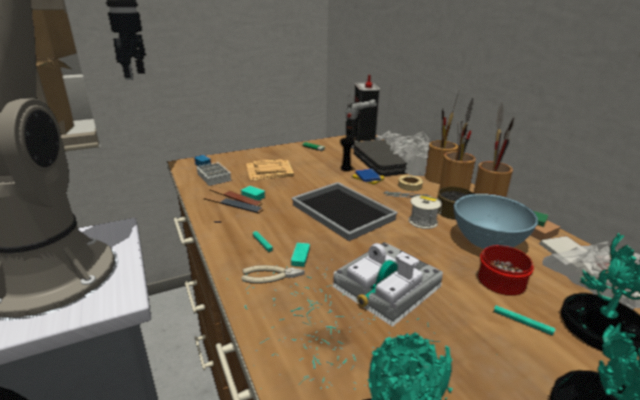

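The top view shows the die at about (420,210) with its gate end at the bottom, the tray at (331,190) and the setter at (231,212). In the scene view the die is at (388,282). I'll zoom in to get corners.

```bash
cat > h.py <<'E'
from workcell import bot, hand, solve_ik, vision, ticket, monitor
import cv2, numpy as np
from scipy.spatial.transform import Rotation as R
def cam(name):
    c=vision.calibration(name); K=np.array([[c['fx'],0,c['cx']],[0,c['fy'],c['cy']],[0,0,1]])
    if name=='wrist':
        T=np.eye(4); T[:3,:3]=R.from_quat(monitor.read_ee_rot()).as_matrix(); T[:3,3]=monitor.read_ee_pos()
        T=T@c['T_tool_cam']; return K,T[:3,:3],T[:3,3]
    r=cv2.Rodrigues(c['rvec'])[0]; return K,r.T,-r.T@c['tvec']
def ray(C,px,z):
    K,Rw,o=C; px=np.atleast_2d(px).astype(float)
    d=(Rw@np.linalg.inv(K)@np.c_[px,np.ones(len(px))].T).T
    return (o+d*((z-o[2])/d[:,2])[:,None])[:,:2]
def proj(C,P):
    K,Rw,o=C; p=(np.atleast_2d(P)-o)@Rw@K.T; return p[:,:2]/p[:,2:]
def down(yaw):  # tool z down, tool x at world angle yaw
    return (R.from_euler('z',yaw)*R.from_euler('x',np.pi)).as_quat()
E
python3 - <<'E'
from h import *
im=cv2.imread('pics/top0.png')
a=cv2.resize(im[180:244,385:455],None,fx=8,fy=8,interpolation=cv2.INTER_CUBIC)
b=cv2.resize(im[184:240,205:257],None,fx=4,fy=4,interpolation=cv2.INTER_CUBIC)
c=np.zeros((512,780,3),np.uint8); c[:,:560]=a; c[:224,570:778]=b; cv2.imwrite('pics/crop0.png',c)
C=cam('top'); hsv=cv2.cvtColor(im,cv2.COLOR_BGR2HSV)
roi=np.zeros(im.shape[:2],np.uint8); roi[155:222,288:372]=255
m=((hsv[...,1]<60)*255).astype(np.uint8)&roi
m2=((im.max(2)<60)*255).astype(np.uint8)&roi
def rect(m,z,t):
    m=cv2.morphologyEx(m,cv2.MORPH_OPEN,np.ones((3,3)))
    cs=cv2.findContours(m,0,1)[0]; k=max(cs,key=cv2.contourArea)
    b=cv2.boxPoints(cv2.minAreaRect(k)); w=ray(C,b,z); e=np.diff(np.r_[w,w[:1]],axis=0)
    print(t,b.round(1).tolist(),w.mean(0).round(4),np.hypot(*e.T).round(3),np.degrees(np.arctan2(e[:,1],e[:,0])).round(1))
rect(m,.021,'tray');rect(m2,.006,'mat')
roi[:]=0; roi[184:240,205:257]=255
rect(((hsv[...,2]>195)*255).astype(np.uint8)&roi,.016,'setter')
roi[:]=0; roi[178:246,385:455]=255
rect(((hsv[...,1]<70)*255).astype(np.uint8)&roi,.032,'die')
E
```

```text
tray [[289.3999938964844, 174.1999969482422], [326.20001220703125, 156.89999389648438], [331.20001220703125, 167.5], [294.3999938964844, 184.8000030517578]] [0.6331 0.0393] [0.122 0.036 0.121 0.036] [ -63.3 -154.5  116.6   26.3]
mat [[294.79998779296875, 175.0], [356.0, 162.8000030517578], [364.29998779296875, 204.6999969482422], [303.20001220703125, 217.0]] [ 0.5794 -0.0192] [0.188 0.13  0.185 0.13 ] [ -77.5 -168.7  102.4   12.6]
setter [[209.6999969482422, 227.8000030517578], [218.8000030517578, 188.6999969482422], [250.1999969482422, 196.0], [241.0, 235.10000610351562]] [0.5064 0.2746] [0.119 0.097 0.119 0.096] [  -9.9 -102.2  169.4   78. ]
die [[389.8999938964844, 194.1999969482422], [433.79998779296875, 180.6999969482422], [447.70001220703125, 225.6999969482422], [403.79998779296875, 239.1999969482422]] [ 0.5197 -0.2788] [0.136 0.137 0.133 0.136] [ -71.8 -164.5  108.    16.5]
```

View pics/crop0.png

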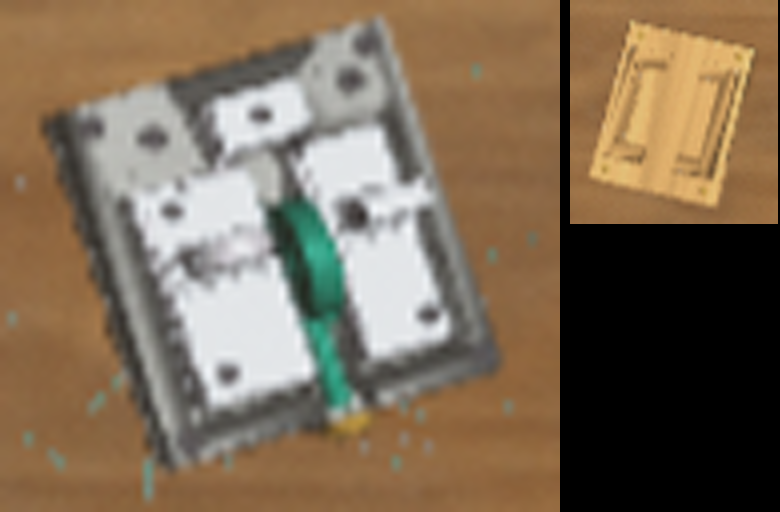

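```bash
python3 - <<'E'
from h import *
for nm,p,yaw in (('set',(.5064,.2746),169),('die',(.518,-.283),107)):
    bot.move_pose([*p,.18],down(np.radians(yaw))); bot.pause(.3)
    C=cam('wrist'); np.savez(f'{nm}.npz',K=C[0],R=C[1],o=C[2]); cv2.imwrite(f'pics/{nm}1.png',vision.camera('wrist'))
    print(nm,monitor.read_ee_pos(),monitor.read_joint_positions().round(2) if hasattr(monitor.read_joint_positions(),'round') else monitor.read_joint_positions(),monitor.read_t())
E
```

```text
set [0.50606045 0.27526451 0.18006553] [-0.66  0.38  0.19  1.48 -0.07  1.29  0.91] 1.8417
die [ 0.518194   -0.28269285  0.18001211] [-0.07  0.49  0.81  1.45 -0.36  1.35  1.06] 4.2
```

View pics/die1.png

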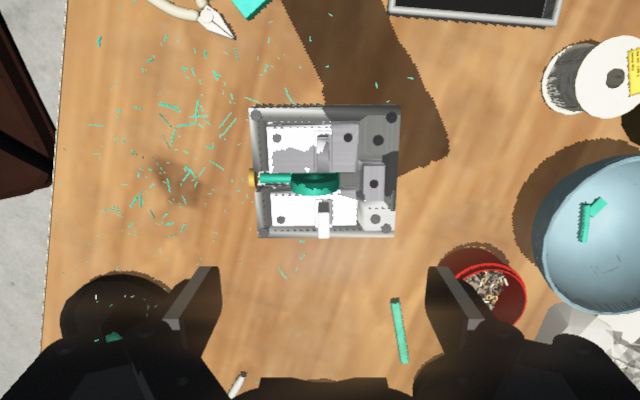

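View pics/set1.png

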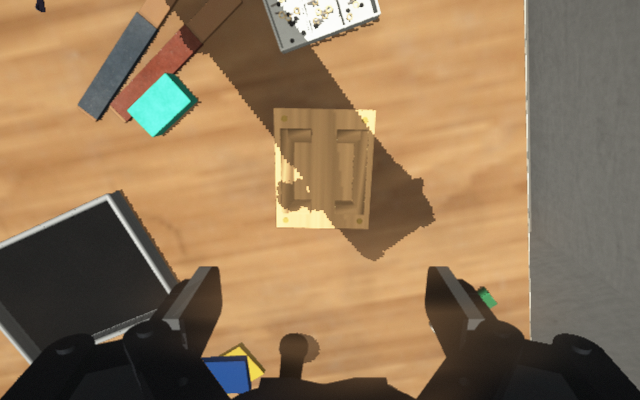

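The die's top corners are at about (250,107), (400,106), (394,237) and (258,236), with the wide tab near (323,150) and the narrow tab near (323,218). The setter plate's corners are at (275,108), (376,109), (370,229) and (277,227).

```bash
python3 - <<'E'
from h import *
def load(n): d=np.load(n+'.npz'); return d['K'],d['R'],d['o']
def fit(local,w):
    l=local-local.mean(0); v=w-w.mean(0)
    a=np.arctan2((l[:,0]*v[:,1]-l[:,1]*v[:,0]).sum(),(l*v).sum())
    r=R.from_euler('z',a).as_matrix()[:2,:2]; t=w.mean(0)-r@local.mean(0)
    return t,a,w-(local@r.T+t)
C=load('die')
px=[(250,107),(400,106),(394,237),(258,236)]
w=ray(C,px,.032); t,a,e=fit(np.array([(-66,68),(70,68),(70,-58),(-66,-58)])/1e3,w)
print('die',t,np.degrees(a),(e*1e3).round(1).tolist())
r=R.from_euler('z',a).as_matrix()[:2,:2]
for n,y,h in (('wide',.030,.015),('narrow',-.028,.012)):
    P=[np.r_[t+r@np.array([sx*.005,y+sy*h]),.074] for sx,sy in((-1,1),(1,1),(1,-1),(-1,-1))]
    print(n,proj(C,P).round().tolist())
C2=load('set')
w=ray(C2,[(275,108),(376,109),(370,229),(277,227)],.012)
# image up = world yaw 169 -> setter -x ; right = setter +y... 
t2,a2,e=fit(np.array([(-60,-48),(-60,48),(60,48),(60,-48)])/1e3,w)
print('set',t2,np.degrees(a2),(e*1e3).round(1).tolist())
im=cv2.imread('pics/die1.png')[95:250,240:410]
c=cv2.resize(im,None,fx=3.8,fy=3.8,interpolation=cv2.INTER_CUBIC); 
s=cv2.resize(cv2.imread('pics/set1.png')[100:240,265:385],None,fx=1.0,fy=1.0)
cv2.imwrite('pics/crop1.png',c)
E
```

```text
die [ 0.51985467 -0.28577406] 17.36536013425965 [[2.2, -0.7], [-2.1, -1.8], [-0.8, 0.2], [0.8, 2.4]]
wide [[317.0, 138.0], [330.0, 138.0], [330.0, 175.0], [317.0, 175.0]]
narrow [[317.0, 211.0], [329.0, 211.0], [329.0, 238.0], [318.0, 238.0]]
set [0.50565824 0.27695901] -11.738131417851083 [[0.5, 0.7], [-0.4, -0.8], [0.4, 0.2], [-0.4, -0.1]]
```

View pics/crop1.png

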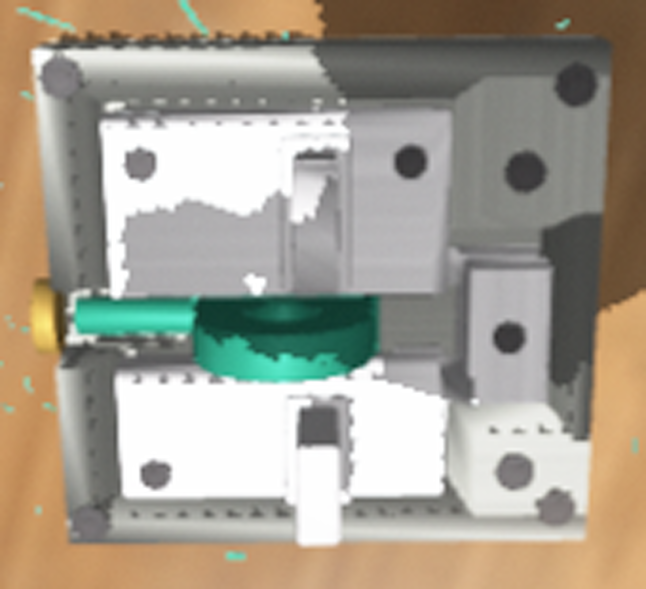

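The narrow tab's top is at about (318–330, 212–238), which matches the prediction, so the die pose is good. Next I'll take out the narrow insert.

```bash
cat >> h.py <<'E'
DIE=(np.array([.51985,-.28577]),np.radians(17.37)); SET=(np.array([.50566,.27696]),np.radians(-11.74)); TRAY=(np.array([.5794,-.0192]),np.radians(12.2))
def at(F,x,y): c,s=np.cos(F[1]),np.sin(F[1]); return F[0]+np.array([c*x-s*y,s*x+c*y])
H=.037; UP=.175   # TCP above insert origin
SEAT={'wide':(0,.030),'narrow':(0,-.028)}; PARK={'wide':(0,.060),'narrow':(0,-.064)}
def go(p,z,yaw,v=.25): return bot.movel([*p,z],down(yaw),velocity=v)
def st(t): print(t,np.round(monitor.read_ee_pos(),4),'w',round(float(monitor.read_grip_width()),4),'F',np.round(monitor.read_ft_force(),1),'t',monitor.read_t())
def park(n):
    p=at(DIE,*SEAT[n]); y=DIE[1]+np.pi/2
    go(p,.13,y); go(p,.010+H,y,.1) if True else 0
    hand.close(60); bot.pause(.2); st('grip')
    if bot.movel([*p,.09],velocity=.06,force_limit=30): st('STUCK'); return
    st('lifted'); go(p,UP,y)
    q=at(TRAY,*PARK[n]); y=TRAY[1]+np.pi/2
    go(q,UP,y); go(q,.07,y); print(bot.movel([*q,.006+H-.003],velocity=.03,force_limit=6)); st('down')
    np.save(f'park_{n}.npy',monitor.read_ee_pos())
    hand.release(); bot.pause(.2); bot.movel([*q,.13]); st('rel')
E
python3 - <<'E'
from h import *
park('narrow')
cv2.imwrite('pics/w2.png',vision.camera('wrist'))
E
```

```text
grip [ 0.5282 -0.3125  0.047 ] w -0.0004 F [ 0.5 -0.4 -0.1] t 6.5333
lifted [ 0.528  -0.3122  0.0897] w -0.0003 F [-0.3 -0.9 -0.9] t 7.4
False
down [ 0.5931 -0.0818  0.0402] w -0.0002 F [ 0.3 -0.4  0.1] t 10.7167
rel [ 0.5922 -0.0814  0.1291] w 0.0854 F [ 0.2 -0.3 -1.3] t 12.45
```

View pics/w2.png

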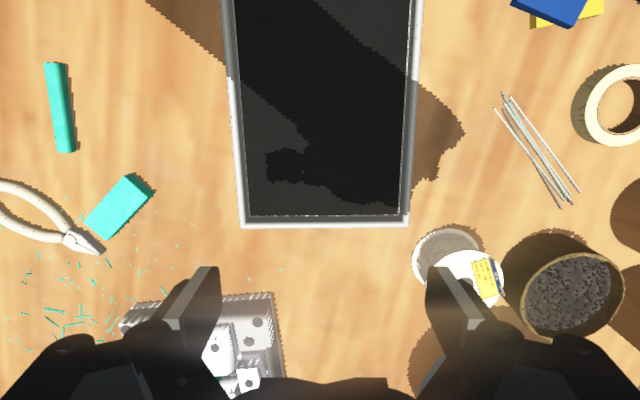

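The fingers closed on nothing (width 0). The narrow insert is still in the die at about (220,345), and the tray's near rim is at (325,222), where I expected it. In the picture the fingertips look further back than the stated TCP. I'll check the height by touching bare wood with the fingers shut.

```bash
python3 - <<'E'
from h import *
p=at(TRAY,-.005,-.127); y=TRAY[1]+np.pi/2
hand.close(20); cv2.imwrite('pics/w3.png',vision.camera('wrist'))
go(p,.08,y)
print(bot.movel([*p,.0],velocity=.04,force_limit=5)); st('touch')
bot.movel([*p,.13]); st('up')
E
```

```text
False
touch [ 6.015e-01 -1.444e-01  2.000e-04] w -0.0 F [-0.7  0.  -0.4] t 15.9417
up [ 0.6006 -0.1439  0.1289] w -0.0002 F [-0.4  0.1 -1.1] t 16.9583
```

View pics/w3.png

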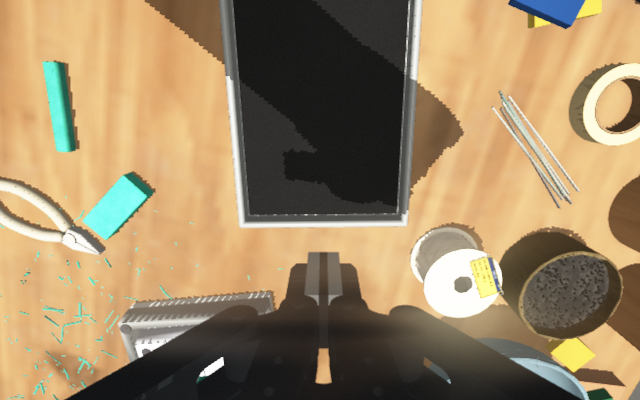

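The shut fingertips show at (323,252), about 30 mm behind the stated TCP, and there was no contact at z = 0. I'll probe lower, with a force guard.

```bash
python3 - <<'E'
from h import *
p=at(TRAY,-.005,-.127); y=TRAY[1]+np.pi/2
go(p,.01,y)
print(bot.movel([*p,-.045],velocity=.03,force_limit=5)); st('touch')
bot.movel([*p,.13]); st('up')
E
```

```text
True
touch [ 0.6012 -0.1444 -0.0303] w 0.0002 F [-0.9  0.5  4.8] t 18.8417
up [ 0.6005 -0.144   0.1287] w -0.0 F [ 1.4  0.1 -0.3] t 20.0667
```

The real fingertips sit 30 mm above the reported TCP. I'll correct for that and retry the narrow insert.

```bash
python3 - <<'E'
s=open('h.py').read()
i=s.index('def go('); 
s=s[:i]+'''OFF=-.030   # reported TCP minus true fingertip height
def go(p,z,yaw,v=.25,f=None): return bot.movel([*p,z+OFF],down(yaw),velocity=v,force_limit=f)
def st(t): print(t,np.round(monitor.read_ee_pos()-np.array([0,0,OFF]),4),'w',round(float(monitor.read_grip_width()),4),'F',np.round(monitor.read_ft_force(),1),'t',monitor.read_t())
def grab(n,F,xy,z0):
    p=at(F,*xy); y=F[1]+np.pi/2
    go(p,.13,y); st('above'); print('hit',go(p,z0+H,y,.1,15)); hand.close(60); bot.pause(.2); st('grip')
    if monitor.read_grip_width()<.007: raise SystemExit('missed')
    if go(p,z0+H+.045,y,.06,30): st('STUCK'); raise SystemExit
    st('lifted'); go(p,UP,y)
def put(n,F,xy,z0,slow=.05,f=8):
    q=at(F,*xy); y=F[1]+np.pi/2
    go(q,UP,y); go(q,z0+H+slow,y); print('contact',go(q,z0+H-.002,y,.03,f)); st('down')
def leave():
    p=monitor.read_ee_pos(); hand.release(); bot.pause(.2); bot.movel([p[0],p[1],.13+OFF]); st('rel')
'''
open('h.py','w').write(s)
E
python3 - <<'E'
from h import *
hand.release(); n='narrow'
y=DIE[1]+np.pi/2; go(at(DIE,*SEAT[n]),.175,y)
grab(n,DIE,SEAT[n],.010); put(n,TRAY,PARK[n],.006,.03); leave()
go(at(TRAY,0,0),.22,TRAY[1]+np.pi/2)
C=cam('wrist'); np.savez('tray.npz',K=C[0],R=C[1],o=C[2]); cv2.imwrite('pics/w4.png',vision.camera('wrist'))
E
```

```text
above [ 0.5286 -0.3093  0.1286] w 0.0859 F [ 1.4 -0.   0.1] t 22.0667
hit False
grip [ 0.5281 -0.3126  0.0471] w 0.0088 F [-1.   0.2  1. ] t 23.925
lifted [ 0.5279 -0.3122  0.0916] w 0.0092 F [-0.8 -0.7 -2.6] t 24.825
contact True
down [ 0.5924 -0.0817  0.0431] w 0.0089 F [-0.1  0.2  5. ] t 27.8917
rel [ 0.5917 -0.0813  0.1292] w 0.0854 F [-0.2 -0.3 -1. ] t 29.5583
```

View pics/w4.png

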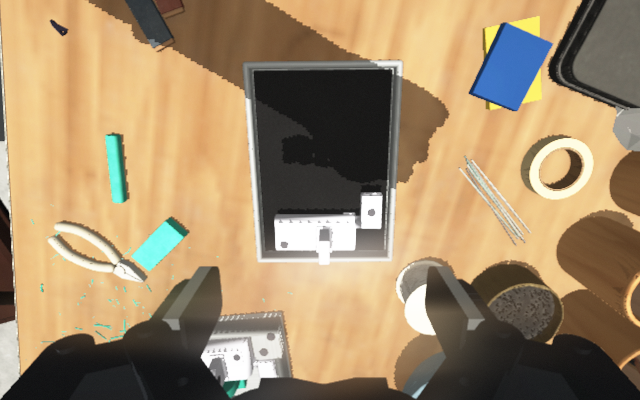

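Narrow insert parked: its body is at (315,232) and its toe at (371,210), inside the tray. Now the wide insert, then a look at the bracket.

```bash
python3 - <<'E'
from h import *
n='wide'
go(at(TRAY,0,-.064),.175,TRAY[1]+np.pi/2,.4); go(at(DIE,*SEAT[n]),.175,DIE[1]+np.pi/2,.3)
grab(n,DIE,SEAT[n],.010); put(n,TRAY,PARK[n],.006,.03); leave()
bot.move_pose([*at(DIE,-.03,0),.19],down(DIE[1])); bot.pause(.2)
C=cam('wrist'); np.savez('die2.npz',K=C[0],R=C[1],o=C[2]); im=vision.camera('wrist'); st('view')
c=proj(C,[*at(DIE,0,0),.03])[0].astype(int); print(c)
cv2.imwrite('pics/w5.png',im)
E
```

```text
above [ 0.5115 -0.2537  0.1288] w 0.0853 F [ 0.7 -0.5 -0.3] t 31.6667
hit False
grip [ 0.5109 -0.2574  0.0472] w 0.0088 F [-0.4 -0.7  2.3] t 33.525
lifted [ 0.5106 -0.2568  0.0917] w 0.0088 F [ 0.   0.3 -2.9] t 34.425
contact True
down [0.5662 0.0394 0.0431] w 0.0087 F [-0.5  1.   5.8] t 37.7417
rel [0.5654 0.0396 0.1292] w 0.0854 F [-0.7  0.3 -1.3] t 39.4083
view [ 0.4919 -0.2935  0.2196] w 0.0854 F [-0.5 -0.   0.1] t 40.9917
[324 144]
```

View pics/w5.png

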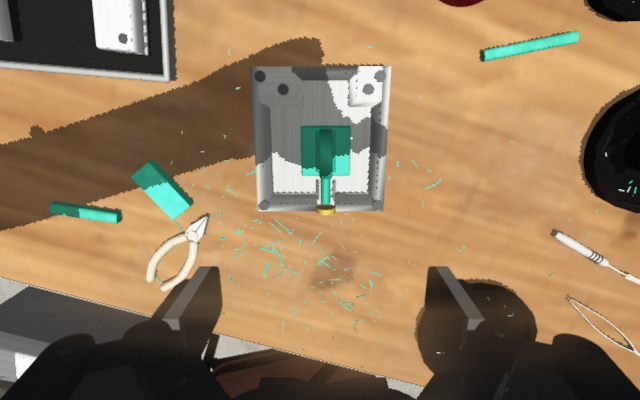

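The die now holds only the bracket. Its flange spans about (302–350, 126–176) with the stub pointing down to the gate. I'll measure it, pinch the lug and carry it to the setter.

```bash
python3 - <<'E'
from h import *
d=np.load('die2.npz'); C=(d['K'],d['R'],d['o'])
w=ray(C,[(302,126),(350,126),(350,176),(302,176)],.020).mean(0); c,s=np.cos(DIE[1]),np.sin(DIE[1])
b=np.array([[c,s],[-s,c]])@(w-DIE[0]); print('bracket in die',b, 'grasp at -8,0')
p=at(DIE,-.008,0); y=DIE[1]
go(p,.12,y); print('hit',go(p,.036,y,.08,8)); st('low'); hand.close(25); bot.pause(.3); st('grip')
if monitor.read_grip_width()<.009: raise SystemExit('missed')
if go(p,.08,y,.06,12): st('STUCK'); raise SystemExit
st('lifted'); go(p,.16,y,.2)
q=SET[0]; y=SET[1]
go(q,.16,y,.25); st('over'); 
cv2.imwrite('pics/w6.png',vision.camera('wrist'))
E
```

```text
bracket in die [-0.00864987 -0.00159588] grasp at -8,0
hit False
low [ 0.5126 -0.2886  0.0366] w 0.0853 F [ 0.   0.5 -0.4] t 42.75
grip [ 0.5122 -0.2882  0.036 ] w 0.0113 F [-0.5  0.3 -0.7] t 43.7083
lifted [ 0.512  -0.2878  0.0797] w 0.0114 F [ 0.1 -0.8 -0.7] t 44.5917
over [0.5059 0.2757 0.1602] w 0.0116 F [-0.1  0.2 -1.2] t 47.55
```

View pics/w6.png

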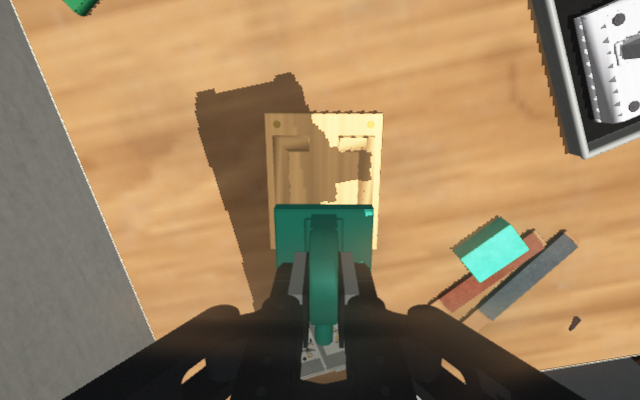

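The bracket is held square: the flange's front edge runs (275–372, 206), and the setter's far edge runs (265–382, 113). I'll check the alignment in this view, then lower it.

```bash
python3 - <<'E'
from h import *
C=cam('wrist'); c,s=np.cos(SET[1]),np.sin(SET[1]); M=np.array([[c,s],[-s,c]])
loc=lambda px,z:(M@(ray(C,px,z)-SET[0]).T).T.round(4).tolist()
print('setter far corners (60,+-48)',loc([(265,113),(382,113)],.012)); print('flange front (24,+-24)',loc([(275,206),(372,206)],.16-.016))
q=SET[0]; y=SET[1]
go(q,.07,y,.15); print('contact',go(q,.0355,y,.03,3)); st('down')
hand.release(); bot.pause(.3); go(q,.12,y,.2); go(at(SET,-.02,0),.22,y); bot.pause(.2)
C=cam('wrist'); np.savez('set2.npz',K=C[0],R=C[1],o=C[2]); im=vision.camera('wrist'); st('view')
cv2.imwrite('pics/w7.png',cv2.resize(im[60:260,200:440],None,fx=3,fy=3,interpolation=cv2.INTER_CUBIC))
E
```

```text
setter far corners (60,+-48) [[0.0603, 0.0452], [0.0602, -0.0484]]
flange front (24,+-24) [[0.0258, 0.0216], [0.0257, -0.0244]]
contact True
down [0.5053 0.2768 0.0379] w 0.0112 F [-1.1 -0.3  4.1] t 49.3333
view [0.4853 0.2807 0.2185] w 0.0852 F [-0.5 -1.  -0.3] t 51.7167
```

View pics/w7.png

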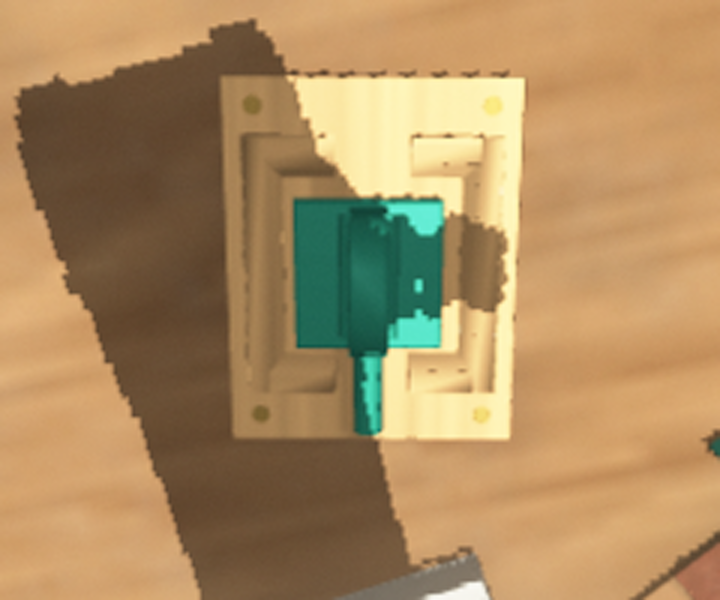

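The bracket sits flat and square inside the nest, stub in the opening, and contact came at the expected height. Now the wide insert goes back.

```bash
python3 - <<'E'
from h import *
n='wide'
bot.move_pose([*at(TRAY,*PARK[n]),.175+OFF],down(TRAY[1]+np.pi/2))
grab(n,TRAY,PARK[n],.006); put(n,DIE,SEAT[n],.010,.045,10)
z=monitor.read_ee_pos()[2]-OFF
if z>.0495: raise SystemExit('high')
leave(); go(at(DIE,0,0),.22,DIE[1]+np.pi/2)
im=vision.camera('wrist'); cv2.imwrite('pics/w8.png',cv2.resize(im[70:270,220:430],None,fx=3,fy=3,interpolation=cv2.INTER_CUBIC))
E
```

```text
above [0.5655 0.04   0.1291] w 0.0853 F [ 1.4 -0.5  0.4] t 53.975
hit False
grip [0.5666 0.0393 0.0431] w 0.009 F [-1.6  0.1  2.2] t 55.8667
lifted [0.5663 0.0396 0.0877] w 0.009 F [ 0.8 -0.7 -2.9] t 56.7667
contact True
down [ 0.5108 -0.2571  0.0472] w 0.009 F [-0.6 -0.1  5.8] t 60.5083
rel [ 0.5103 -0.2566  0.1292] w 0.0854 F [-0.2  0.4  0. ] t 62.15
```

View pics/w8.png

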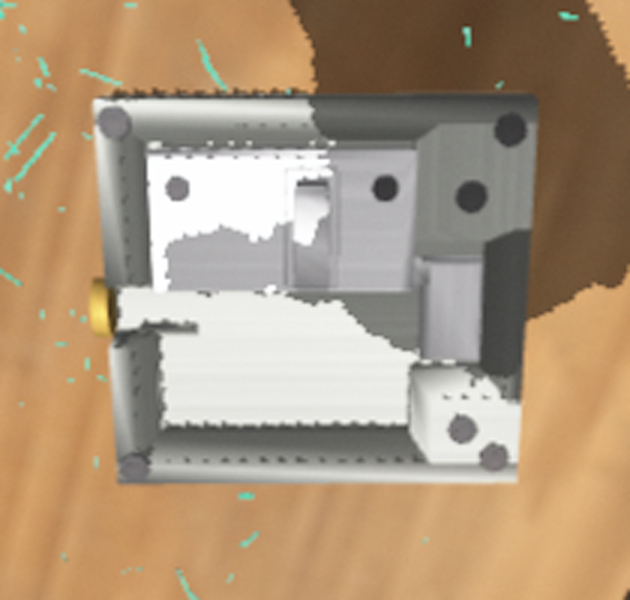

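The wide insert is fully home: its body spans (150–415, 150–290) in the crop, the toe is at (450,310), and contact came at 47.2 mm as expected. Now the narrow one.

```bash
python3 - <<'E'
from h import *
n='narrow'
go(at(TRAY,*PARK[n]),.175,TRAY[1]+np.pi/2,.25)
grab(n,TRAY,PARK[n],.006); put(n,DIE,SEAT[n],.010,.045,10)
z=monitor.read_ee_pos()[2]-OFF
if z>.0495: raise SystemExit('high')
leave(); go(at(DIE,0,0),.22,DIE[1]+np.pi/2)
a=cv2.resize(vision.camera('wrist')[70:270,220:430],None,fx=2,fy=2,interpolation=cv2.INTER_CUBIC)
b=cv2.resize(vision.camera('scene')[140:340,200:460],None,fx=1.4,fy=1.4); b=cv2.copyMakeBorder(b,0,120,0,0,cv2.BORDER_CONSTANT)
cv2.imwrite('pics/w9.png',np.hstack([a,b]))
E
```

```text
above [ 0.5915 -0.0833  0.1296] w 0.0857 F [-0.1  0.5  1.4] t 64.1
hit False
grip [ 0.5928 -0.0818  0.0431] w 0.0088 F [-0.4  1.2  1.6] t 65.9917
lifted [ 0.5926 -0.0815  0.0877] w 0.009 F [ 0.1  0.6 -2.1] t 66.8917
contact True
down [ 0.5281 -0.3124  0.047 ] w 0.009 F [-0.7  0.3  4.5] t 70.4167
rel [ 0.5276 -0.3118  0.1292] w 0.0853 F [-0.4  0.4  0.1] t 72.0583
```

View pics/w9.png

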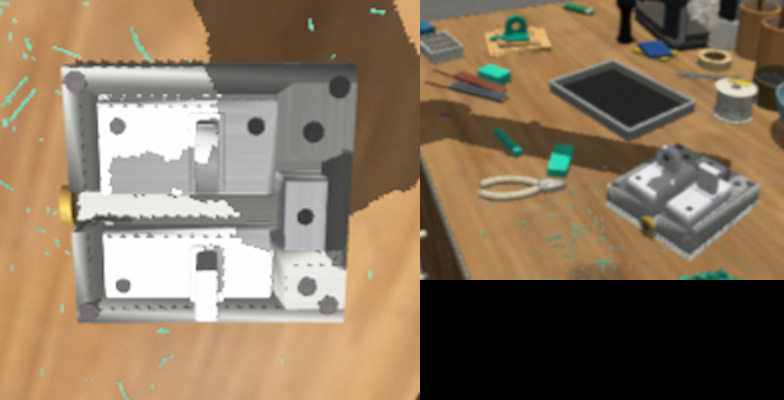

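Both inserts are seated, with the narrow toe over the wide one at (305,215) in the left panel. The scene view shows the bracket upright in the setter at (515,30), and the tray is empty. Handing in.

```bash
python3 -c "
from workcell import ticket; print(ticket.close_job())"
```

```text
the job is handed in; nothing more can be done
None
```

The job is done and handed in at about 72 s: the bracket is upright and flat in the setter nest, and both inserts are fully home in the die, wide first and narrow last. The first grasp closed on nothing, because the real fingertips sit 30 mm above the reported TCP; I corrected for that.

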